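Lay up the small drip filter on its serving board

TASK

Lay up the small drip filter dry for the next guest, from the bottom up and in this order: stand the cup upright in the smaller recess of the wooden board, seat the small filter's chamber on the cup with its foot inside the mouth, drop the small press flat into the chamber, and close it with the small lid, seated level over the chamber's rim. Leave the large filter's three parts, the shaker and the tamper standing where they are.

Things in the scene. Friction and masses are not known exactly. Their poses are not given: they have to be found in the camera images.
- board: Fixed wooden board 16 mm thick, 112 mm wide (x), 218 mm long (y), with darker end strips. Two round recesses 5 mm deep: the smaller (58 mm across) takes the cup's foot; the larger (86 mm, centre 85 mm towards the board's +y) is for parking the filter later and stays empty. Origin: underside, below the centre of the SMALLER recess, whose floor is at z = 11 mm.
- cup: White stoneware cup, no handle, 70 mm high, 60 mm across (straight wall from 34 mm up to the rim, 3 mm thick; mouth 54 mm), foot 47 mm across. 0.18 kg. Origin: centre of its underside, z up through the mouth.
- chamber_small: SMALL metal filter's chamber: open pot 54 mm across (inside 50) in the middle of a flat brim 80 mm across. Heights over the origin: brim's underside 6 mm, its upturned edge 10.5, perforated inner floor 10, pot's rim 50. The foot below the brim, 45 mm across, drops into the cup's mouth; the brim rests on the cup's rim. 0.10 kg. Origin: centre of the foot's underside, z up.
- press_small: SMALL filter's press: perforated metal disc 43 mm across, 4 mm thick, with an upright stem in its centre, 52 mm high in all; the stem's top 16 mm is a round grip 12 mm thick. It lies loose on the chamber's floor, the grip then standing 12 mm above the chamber's rim. 0.05 kg. Origin: centre of the disc's underside, z up along the stem.
- lid_small: SMALL filter's lid: round metal cap 65 mm across, hollow dome (36 mm across, up to 25.5 mm), black knob 15 mm thick from 29.5 to 44.5 mm above the origin. Its skirt, 7 mm deep and 61 mm across inside, goes over the chamber's rim and the roof rests on it: origin then 43 mm above the chamber's. 0.06 kg. Origin: centre of the skirt's lower edge, z up.
- chamber_large: Brewing chamber of the LARGE filter, same shape: pot 72 mm across, brim 100 mm, 64 mm high. Not needed; stays where it is. Origin: centre of its underside.
- press_large: Press of the LARGE filter, same shape: disc 61 mm across, 66 mm high. Not needed; stays where it is. Origin: centre of its underside.
- lid_large: Lid of the LARGE filter, same shape: 83 mm across, 44.5 mm high. Not needed; stays where it is. Origin: centre of its underside.
- cocoa_shaker: Steel shaker, 50 mm across, 92 mm high, stands among the things. Not needed; stays where it is. Origin: centre of its underside.
- tamper: Tamper with a dark wooden handle, 58 mm across, 95 mm high, stands among the things. Not needed; stays where it is. Origin: centre of its underside. (Fixed equipment round the work, not listed: card reader left of the middle, 131 mm high; open cash drawer behind the front left, 93 mm; clear sachet bin at the back, 136 mm; a table-number card at the front edge, 98 mm.)
Mind the look-alikes: they are no part of the job. Leave any yellow look-alike of the cup alone.

How it is judged:
On the way, in this order (a step that is already met when the one before it is completed fails the run):
1. the cup stands upright in the smaller recess (horizontal distance between cup and board below 0.008 m and z of cup in the frame of board between 0.008 and 0.0135 m and angle between cup's own z axis and vertical below 0.07 rad and contact force between the fingers and cup below 0.05 N), for 0.2 s.
2. the small chamber is seated on the cup (horizontal distance between cup and board below 0.008 m and z of cup in the frame of board between 0.008 and 0.0135 m and angle between each of cup, chamber_small's own z axis and vertical below 0.07 rad and horizontal distance between chamber_small and cup below 0.008 m and z of chamber_small in the frame of cup between 0.061 and 0.0665 m and contact force between the fingers and chamber_small below 0.05 N), for 0.2 s.
3. the small press lies flat on the chamber's floor (horizontal distance between chamber_small and cup below 0.008 m and z of chamber_small in the frame of cup between 0.061 and 0.0665 m and angle between chamber_small's own z axis and vertical below 0.07 rad and horizontal distance between press_small and chamber_small below 0.007 m and z of press_small in the frame of chamber_small between 0.007 and 0.0125 m and angle between press_small's own z axis and vertical below 0.1 rad and contact force between the fingers and press_small below 0.05 N), for 0.2 s.
4. the small lid sits over the chamber's rim (horizontal distance between chamber_small and cup below 0.008 m and z of chamber_small in the frame of cup between 0.061 and 0.0665 m and angle between each of chamber_small, lid_small's own z axis and vertical below 0.07 rad and horizontal distance between each of press_small, lid_small and chamber_small below 0.007 m and z of press_small in the frame of chamber_small between 0.007 and 0.0125 m and angle between press_small's own z axis and vertical below 0.1 rad and z of lid_small in the frame of chamber_small between 0.04 and 0.0455 m and contact force between the fingers and lid_small below 0.05 N), for 0.2 s.
At the end, for the whole second after the job is handed in: Cup upright on the floor of the smaller recess, chamber seated on the cup's rim (each within 8 mm of centre), press flat on the chamber's floor, lid over the chamber's rim (each within 7 mm); all within 4 degrees of level (press 6), heights within 3 mm of seated, released and at rest (horizontal distance between cup and board below 0.008 m and z of cup in the frame of board between 0.008 and 0.0135 m and angle between each of cup, chamber_small, lid_small's own z axis and vertical below 0.07 rad and horizontal distance between chamber_small and cup below 0.008 m and z of chamber_small in the frame of cup between 0.061 and 0.0665 m and horizontal distance between each of press_small, lid_small and chamber_small below 0.007 m and z of press_small in the frame of chamber_small between 0.007 and 0.0125 m and angle between press_small's own z axis and vertical below 0.1 rad and z of lid_small in the frame of chamber_small between 0.04 and 0.0455 m and linear speed of each of cup, chamber_small, press_small, lid_small below 0.02 m/s); the robot touches nothing.
It fails at once if the chamber large is moved more than 25 mm or knocked over (distance of chamber_large from where it was at the start of the episode above 0.025 m or angle between chamber_large's own z axis and vertical above 0.5 rad).
It fails at once if the press large is moved more than 25 mm or knocked over (distance of press_large from where it was at the start of the episode above 0.025 m or angle between press_large's own z axis and vertical above 0.5 rad).
It fails at once if the lid large is moved more than 25 mm or knocked over (distance of lid_large from where it was at the start of the episode above 0.025 m or angle between lid_large's own z axis and vertical above 0.5 rad).
It fails at once if the cocoa shaker is moved more than 25 mm or knocked over (distance of cocoa_shaker from where it was at the start of the episode above 0.025 m or angle between cocoa_shaker's own z axis and vertical above 0.5 rad).
It fails at once if the tamper is moved more than 25 mm or knocked over (distance of tamper from where it was at the start of the episode above 0.025 m or angle between tamper's own z axis and vertical above 0.5 rad).
It also fails if it takes over 115 s, if anything falls off the work surface, if the arm or the gripper's body presses on something with over 40 N, if the wrist force passes 120 N, or if a joint passes its speed limit or range.

ROBOT

A 6-joint arm with a two-finger parallel gripper is mounted at the origin on a cart in front of the work surface, level with it; the furniture and walls round the work are solid. World frame = base frame: x ahead of the robot, y to its left, z up, the work surface at z = 0. Lengths are in m, angles in rad, forces in N, time in s.
With the tool pointing down it reaches from about 0.35 to 0.95 m from the base axis. Payload 17.4 kg.
Tool frame: the origin (TCP) lies where the fingers leave the gripper's body, on its centre line; the fingertips stand 84 mm ahead of it and the grasp point (between the pads) lies 65 mm ahead of it (arm.grip_depth is the distance from the TCP to the grasp point, in m); z points along the fingers, y is the line along which they close (so a half turn about z gives the same grasp; the last joint's range is limited). The gripper opens to 93 mm and grips with 3 to 60 N. Pads are 15 mm wide; open, the fingers measure 128 mm over their backs; the gripper's body (75 mm by 188 mm) begins 65 mm behind the grasp point.
Start: joints at [1.284, 0.116, 1.442, -0, 1.584, -0.038], TCP at [0.166, 0.654, 0.303] pointing down, gripper open.
Joint ranges: [-2.83, 2.83], [-0.83, 2.19], [0.07, 2.5], [-1.14, 4.28], [0.01, 3], [-2.97, 2.97]. Speed limits (rad/s): [1.89, 1.89, 2.22, 3.14, 3.14, 3.14].

INTERFACE

Orientations are given as a unit quaternion [x, y, z, w].
In Python, from workcell import arm gives the robot as it stands.
- The arm moves only by the tool arm_command, never from a script. Its argument "targets" is a list of rows, each an object with "claw": the opening, from -1 (shut) to 1 (fully open); "linear": the shift along the tool's x, y, z in cm, a list of three; "turn": the turn, a rotation vector about the tool's x, y, z in rad, a list of three. A call has exactly 8 rows; each row is the pose to reach, as a shift and turn from the pose commanded when the call began, along the tool's axes at that moment; what a row does not reach only later rows make up. A row lasts 1/8 s, in which the tool goes at most 62.5 mm and 10.7 degrees, less where a joint would pass 70% of its speed; a pose out of reach is approached as far as the arm can. A call with a gripper value outside its range is refused whole. The fingers move at their own pace and stop on an object; "force" is the grip in N (left out, the last holds). Time passes only in rows, so rows that repeat a pose let the fingers close, or fill a call up. It gives the time, the measured TCP pose, the force, the opening and the grip force at its end, in the units of the state.
- arm.state(): the state, without advancing time (a new reading comes with each control period).
- arm.get_image(name): name is "scene" or "side" or "wrist"; returns a dict with "image" (400x640x3 uint8, red, green, blue), "camera_matrix" (3x3 intrinsics, pixels), "D" ([k1, k2, p1, p2, k3] as OpenCV has them; the pictures are not rectified), "view" (4x4, takes a point from world to camera coordinates). Camera axes: x right, y down, z forward; pixel columns grow to the right and rows downward; lengths in m; the calibration is good to about 2 mm. A picture is of the moment at which its call begins. There is no depth.
- arm.sign_off(): hands the job in; it is judged then, once.
Trained networks look in the newest picture that a camera, given by its name, has taken for a name from the list of things; names that differ only in an ending like _2 or _b are one class to them, and where a whole thing is asked for, a point or a joint stands for the part that bears it (a point fixed in the world has none). Each returns a list of dicts, best first, with "conf" (0 to 1); they miss things now and then, are a little off and sometimes report something else, mostly with a low value. They report only what shows in the picture. A call takes as long as a camera call. They do not tell look-alikes from the thing itself.
- arm.find_in(camera, target): "xy" ([column, row] in pixels, amid what is visible of it).
- arm.trace(camera, target): "pixels" (400x640 bool, what is visible of it) and "xy" ([column, row] in pixels, amid what is visible of it).
- arm.pinpoint(camera, target): "xy" ([column, row] in pixels: a listed point, or the origin of a listed thing).
The state is a dict: "time_s": time; "joints": joint angles; "qd": joint speeds; "joint_efforts": joint torques, N m; "eef_pos": TCP position; "eef_rot": TCP orientation; "contact_force": force on the tool from outside, world axes, zero at the start; "torque": the same for the moment, N m; "width": opening from 0.0 (shut) to 1.0 (fully open); "grasp_force": force on a finger pad.
Only numpy, scipy, OpenCV 4.12 (cv2) and the standard library are available. Lean on these libraries where they do the work, as an engineer would, in place of code of your own. Each camera call takes 0.05 s, during which the arm holds its last target. There are 200 camera calls.

## Working session

There is one attempt and no reset: what is moved stays moved. The work goes in short steps, Python scripts to look and compute and a tool call to move; the robot and the scene stay as the last step left them, time stands still between calls to the robot, and variables do not carry over. Pictures are saved under pics/ and viewed, at most 19 in all, crops included, and the job is handed in when it is done.

Besides the shell and the picture viewer there is one more tool, called after ">>>" by a JSON object that holds its "op" and its "data", one argument or row to a line. arm_command: Moves the arm, as the interface text tells. Its arguments: {"type":"object","properties":{"targets":{"type":"array"},"force":{"type":"number"}},"required":["targets"]}

```bash
mkdir -p pics; cat > h.py <<'E'
import numpy as np, cv2
from workcell import arm
from scipy.spatial.transform import Rotation as R
def ray(im,px):
    K=np.array(im["camera_matrix"]);D=np.array(im["D"]);V=np.array(im["view"])
    n=cv2.undistortPoints(np.array(px,float).reshape(1,1,2),K,D).ravel()
    Rm=V[:3,:3];o=-Rm.T@V[:3,3];d=Rm.T@np.array([n[0],n[1],1.]);return o,d/np.linalg.norm(d)
def atz(im,px,z):
    o,d=ray(im,px);return o+d*(z-o[2])/d[2]
def save(im,name): cv2.imwrite('pics/'+name,cv2.cvtColor(im["image"],cv2.COLOR_RGB2BGR))
def proj(im,P):
    V=np.array(im["view"]);p,_=cv2.projectPoints(np.array(P,float).reshape(-1,1,3),cv2.Rodrigues(V[:3,:3])[0],V[:3,3],np.array(im["camera_matrix"]),np.array(im["D"]));return p.reshape(-1,2)
def tri(rays):
    A=0;b=0
    for o,d in rays:
        M=np.eye(3)-np.outer(d,d);A=A+M;b=b+M@o
    return np.linalg.solve(A,b)
E
python3 - <<'E'
from h import *
names="board cup chamber_small press_small lid_small chamber_large press_large lid_large cocoa_shaker tamper".split()
for c in("scene","side","wrist"):
    im=arm.get_image(c);save(im,c+'0.png')
    V=np.array(im["view"]);print(c,"cam at",np.round(-V[:3,:3].T@V[:3,3],3),"fwd",np.round(V[2,:3],2))
    for n in names:
        r=arm.pinpoint(c,n)
        print(c,n,[(np.round(x["xy"]).tolist(),round(x["conf"],2),np.round(atz(im,x["xy"],0),3)[:2].tolist()) for x in r[:4]])
s=arm.state();print(s)
E
```

```text
scene cam at [ 0.063 -0.814  0.726] fwd [ 0.38  0.71 -0.59]
scene board [([323.0, 271.0], 0.89, [0.415, -0.173]), ([363.0, 225.0], 0.17, [0.566, -0.086])]
scene cup [([258.0, 217.0], 0.68, [0.366, 0.056]), ([233.0, 152.0], 0.66, [0.417, 0.366]), ([381.0, 259.0], 0.62, [0.541, -0.199]), ([376.0, 316.0], 0.4, [0.445, -0.324])]
scene chamber_small [([335.0, 206.0], 0.56, [0.546, 0.005])]
scene press_small [([391.0, 213.0], 0.67, [0.648, -0.08]), ([243.0, 172.0], 0.62, [0.404, 0.254])]
scene lid_small [([371.0, 191.0], 0.87, [0.658, 0.018])]
scene chamber_large [([361.0, 227.0], 0.82, [0.558, -0.09])]
scene press_large []
scene lid_large [([389.0, 214.0], 0.87, [0.643, -0.082])]
scene cocoa_shaker [([230.0, 152.0], 0.72, [0.41, 0.369])]
scene tamper [([420.0, 242.0], 0.76, [0.646, -0.196]), ([336.0, 207.0], 0.55, [0.548, 0.003])]
side cam at [ 0.176 -0.673  0.676] fwd [ 0.33  0.69 -0.64]
side board [([328.0, 272.0], 0.56, [0.423, -0.169])]
side cup [([379.0, 263.0], 0.88, [0.539, -0.199]), ([272.0, 218.0], 0.62, [0.373, 0.059])]
side chamber_small [([340.0, 212.0], 0.56, [0.541, -0.004])
[... 693 characters left out ...]
r []
{'time_s': 1.65, 'joints': array([ 1.28420826e+00,  1.16028136e-01,  1.44161698e+00,  2.29541071e-06,
        1.58401788e+00, -3.78446559e-02]), 'qd': array([ 0.00076677,  0.00020958, -0.00029654, -0.00015408,  0.00089657,
        0.00053993]), 'joint_efforts': array([ 2.70952965e-03, -7.21011400e+01, -6.22753072e+01,  7.81330070e-02,
        1.85279106e-02, -4.40744282e-05]), 'eef_pos': array([0.16621363, 0.65421752, 0.30271661]), 'eef_rot': array([ 1.24051301e-01,  9.92275805e-01, -3.45252021e-05, -6.81307192e-06]), 'contact_force': array([ 1.20271088,  0.79581351, -0.48722729]), 'torque': array([-0.00788089,  0.05340978,  0.01354901]), 'grasp_force': 0.0, 'width': 0.9989182579402773}
```

```bash
python3 - <<'E'
import cv2
for c in("scene","side"):
    i=cv2.imread(f'pics/{c}0.png');cv2.imwrite(f'pics/{c}0c.png',cv2.resize(i[110:340,190:500],(800,594),interpolation=cv2.INTER_CUBIC))
E
```

```text
(no output)
```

View pics/scene0c.png

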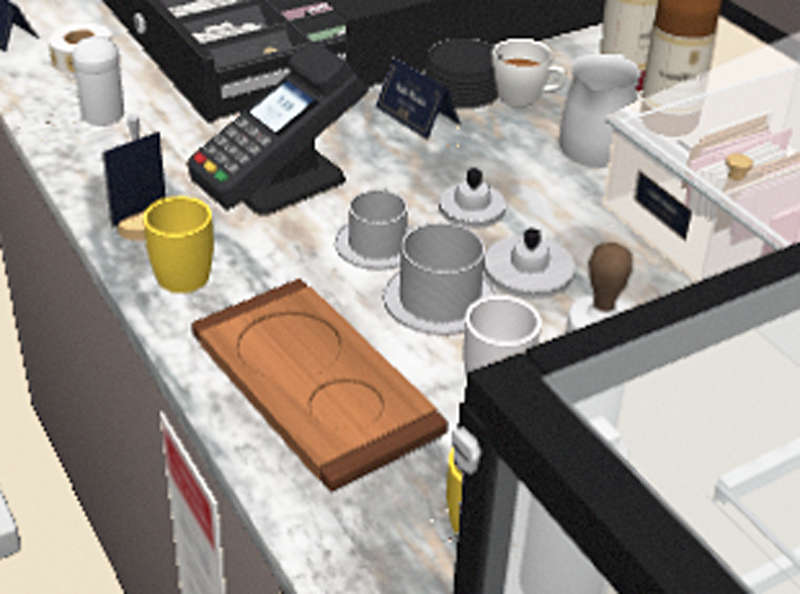

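View pics/side0c.png

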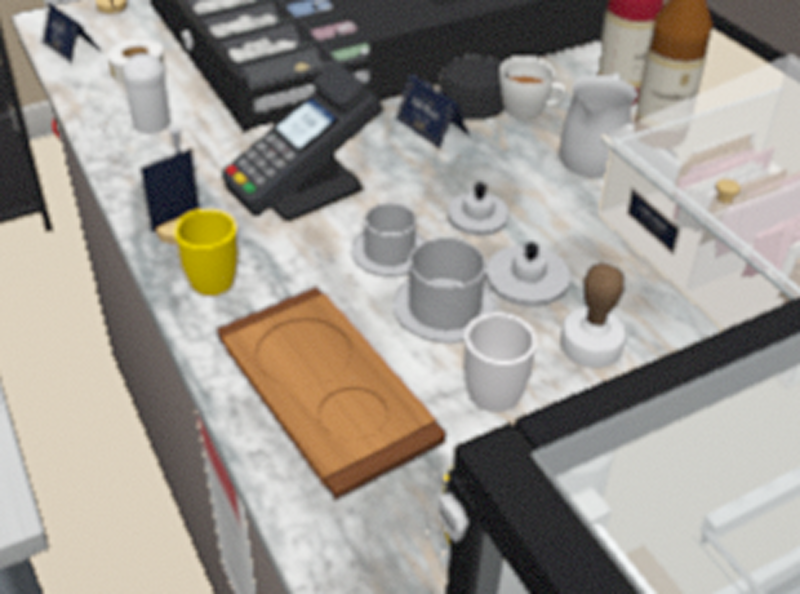

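Both views show the same layout: white cup at scene px (381,259), small chamber (335,206), small lid (371,191), and board recess (323,271). A press peeks out behind the table card at scene px (243,160). I'll move the wrist camera over the work area next.

```bash
cat >> h.py <<'E'
def go(p,yaw,grasp=True,cur=None):
    """tool target: p = grasp point (or TCP); yaw about world z, 0 = closing along world y"""
    s=arm.state();p=np.array(p,float)
    if grasp: p=p+[0,0,.065]
    Rc=R.from_quat(s["eef_rot"]) ;pc=s["eef_pos"]
    if cur is not None: pc=np.array(cur)
    Rt=R.from_euler('z',yaw)*R.from_matrix(np.diag([-1,1,-1.]))
    print("lin cm",np.round(Rc.inv().apply(p-pc)*100,2).tolist(),"turn",np.round((Rc.inv()*Rt).as_rotvec(),3).tolist(),"len mm",round(np.linalg.norm(p-pc)*1000))
E
python3 -c "
from h import *
go([.42,.02,.47],0,False)"
```

```text
lin cm [-40.21, -55.22, -16.72] turn [-0.0, -0.0, -0.249] len mm 703
```

>>> {"op": "arm_command", "data": {
  "targets": [
    {"claw": 1,"linear": [-5,-7,-6],"turn": [0,0,-0.1]},
    {"claw": 1,"linear": [-10,-12,-11],"turn": [0,0,-0.249]},
    {"claw": 1,"linear": [-13.5,-17,-14],"turn": [0,0,-0.249]},
    {"claw": 1,"linear": [-17,-22,-16.7],"turn": [0,0,-0.249]},
    {"claw": 1,"linear": [-20.5,-27,-16.7],"turn": [0,0,-0.249]},
    {"claw": 1,"linear": [-24,-32,-16.7],"turn": [0,0,-0.249]},
    {"claw": 1,"linear": [-27.5,-37,-16.7],"turn": [0,0,-0.249]},
    {"claw": 1,"linear": [-31,-42,-16.7],"turn": [0,0,-0.249]}
  ]
}}

```text
time_s: 2.65
eef_pos: [0.3405, 0.2285, 0.4678]
eef_rot: [-0.0, 1.0, 0.0, 0.001]
contact_force: [0.5, 0.2, 0.2]
width: 1.005
grasp_force: 0.0
```

```bash
python3 -c "
from h import *
go([.42,.02,.47],0,False);im=arm.get_image('wrist');save(im,'w1.png');print(arm.state()['eef_pos'])
for n in ['press_small','press_large']: print(n,[(x['xy'],x['conf'],atz(im,x['xy'],0)) for x in arm.pinpoint('wrist',n)])
"
```

```text
lin cm [-7.93, -20.86, -0.22] turn [0.001, 0.001, 0.001] len mm 223
[0.34254233 0.22328279 0.46846029]
press_small [([339.4, 193.7], 0.74, array([0.40404587, 0.25385543, 0.        ]))]
press_large [([30.7, 272.9], 0.65, array([ 0.55613501, -0.3145558 ,  0.        ]))]
```

View pics/w1.png

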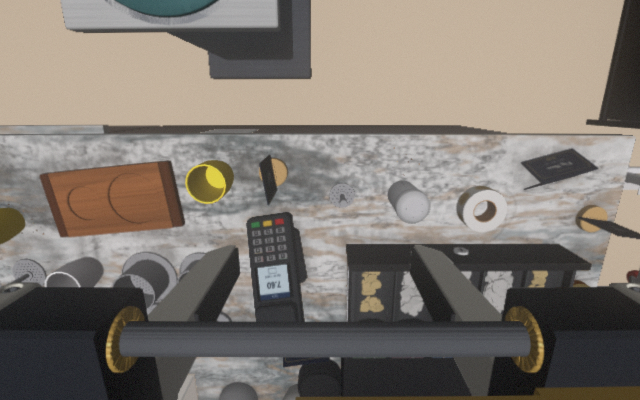

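Wrist view: the small press stands free at (340,195), about (0.404, 0.254), with the card at (268,180) to its right. The large press is at (30,270). Now to look over the cup area.

>>> {"op": "arm_command", "data": {
  "targets": [
    {"claw": 1,"linear": [-2,-5,0],"turn": [0,0,0]},
    {"claw": 1,"linear": [-4,-10,0],"turn": [0,0,0]},
    {"claw": 1,"linear": [-6,-15,0],"turn": [0,0,0]},
    {"claw": 1,"linear": [-8,-20,0],"turn": [0,0,0]},
    {"claw": 1,"linear": [-8,-25,0],"turn": [0,0,0]},
    {"claw": 1,"linear": [-8,-30,0],"turn": [0,0,0]},
    {"claw": 1,"linear": [-8,-33,0],"turn": [0,0,0]},
    {"claw": 1,"linear": [-8,-33,0],"turn": [0,0,0]}
  ]
}}

```text
time_s: 3.8
eef_pos: [0.4211, -0.1, 0.4669]
eef_rot: [0.001, 1.0, 0.0, -0.0]
contact_force: [-0.5, 0.4, -0.2]
width: 1.001
grasp_force: 0.0
```

```bash
python3 -c "
from h import *
im=arm.get_image('wrist');save(im,'w2.png');print(arm.state()['eef_pos'])
for n in 'board cup chamber_small press_small lid_small chamber_large press_large lid_large tamper'.split(): print(n,[(np.round(x['xy']).tolist(),round(x['conf'],2),np.round(atz(im,x['xy'],0),3)) for x in arm.pinpoint('wrist',n)])
"
```

```text
[ 0.4210689  -0.09913511  0.46702587]
board [([282.0, 156.0], 0.84, array([ 0.42, -0.17,  0.  ])), ([271.0, 227.0], 0.43, array([ 0.544, -0.193,  0.   ]))]
cup [([269.0, 228.0], 0.96, array([ 0.544, -0.197,  0.   ])), ([191.0, 175.0], 0.76, array([ 0.451, -0.322,  0.   ])), ([424.0, 127.0], 0.69, array([0.374, 0.058, 0.   ]))]
chamber_small [([388.0, 229.0], 0.9, array([0.548, 0.01 , 0.   ]))]
press_small [([541.0, 147.0], 0.79, array([0.404, 0.253, 0.   ])), ([605.0, 145.0], 0.62, array([0.401, 0.359, 0.   ])), ([279.0, 157.0], 0.39, array([ 0.421, -0.175,  0.   ]))]
lid_small [([391.0, 283.0], 0.81, array([0.654, 0.022, 0.   ]))]
chamber_large [([331.0, 237.0], 0.75, array([ 0.562, -0.088,  0.   ]))]
press_large [([200.0, 233.0], 0.89, array([ 0.554, -0.318,  0.   ]))]
lid_large [([328.0, 283.0], 0.56, array([ 0.653, -0.094,  0.   ]))]
tamper [([274.0, 286.0], 0.6, array([ 0.659, -0.194,  0.   ]))]
```

View pics/w2.png

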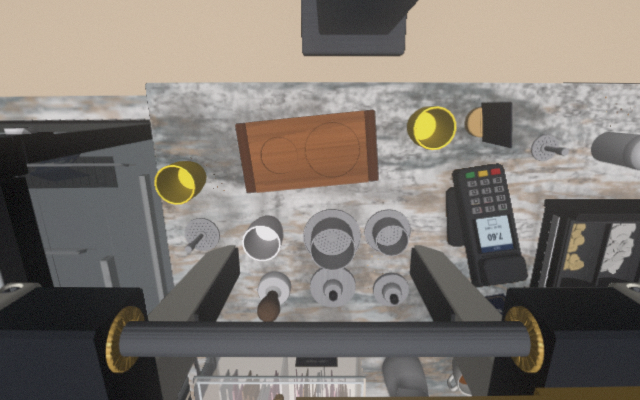

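Wrist view: cup at (265,240), smaller recess at (280,155), small chamber at (388,230), small lid at (392,290), small press at (545,148) and large press at (202,235). The yellow cups at (180,183) and (432,127) are to be left alone. I'll refine the positions with silhouette fits.

```bash
cat >> h.py <<'E'
from scipy.optimize import minimize
MOD={ # list of convex parts, each list of (z,r)
"cup":[[(0,.0235),(.034,.03),(.07,.03)]],
"chamber_small":[[(0,.0225),(.006,.04),(.0105,.04)],[(.006,.027),(.05,.027)]],
"press_small":[[(0,.0215),(.004,.0215)],[(.004,.003),(.036,.003)],[(.036,.006),(.052,.006)]],
"lid_small":[[(0,.0325),(.007,.0325)],[(.007,.018),(.0255,.014)],[(.0255,.004),(.0295,.0075),(.0445,.0075)]]}
t=np.linspace(0,2*np.pi,48,endpoint=False);C=np.c_[np.cos(t),np.sin(t)]
def render(im,name,p,S=4):
    m=np.zeros((400*S,640*S),np.uint8)
    for part in MOD[name]:
        P=np.vstack([np.c_[C*r+p[:2],np.full(48,p[2]+z)] for z,r in part])
        h=cv2.convexHull((proj(im,P)*S+S/2).astype(np.float32)).reshape(-1,2);cv2.fillConvexPoly(m,np.round(h).astype(int),1)
    return cv2.resize(m.astype(np.float32),(640,400),interpolation=cv2.INTER_AREA)
def fit(name,p0,cams,rad=.03,ims=None):
    obs=[]
    for c in cams:
        im=arm.get_image(c);q=proj(im,[list(p0[:2])+[p0[2]+.025]])[0]
        ts=[x for x in arm.trace(c,name) if np.linalg.norm(np.array(x["xy"])-q)<25]
        if ts: obs.append((c,im,np.array(ts[0]["pixels"],np.float32)))
    def iou(o,xy):
        r=render(o[1],name,[*xy,p0[2]]);return np.minimum(r,o[2]).sum()/np.maximum(r,o[2]).sum()
    out=None
    for sel in [[o] for o in obs]+[obs]:
        f=lambda xy:-sum(iou(o,xy) for o in sel)
        r=minimize(f,p0[:2],method="Nelder-Mead",options=dict(initial_simplex=np.array(p0[:2])+[[0,0],[.008,0],[0,.008]],xatol=2e-4,fatol=1e-4))
        print(name,[o[0] for o in sel],np.round(r.x,4),"iou",round(-r.fun/len(sel),3));out=r.x
    return out
E
python3 - <<'E'
from h import *
fit("cup",[.543,-.197,0],["wrist","side","scene"])
fit("chamber_small",[.546,.008,0],["wrist","side","scene"])
fit("press_small",[.404,.253,0],["wrist","side"])
fit("lid_small",[.656,.021,0],["wrist","side","scene"])
# recess: rectify plane z=.016
for c in("wrist","side"):
    im=arm.get_image(c);s=2000
    W=np.array([[.30,-.35],[.56,-.35],[.56,.05],[.30,.05]])
    gx,gy=np.meshgrid(np.arange(.30,.56,.0005),np.arange(-.32,.05,.0005))
    q=proj(im,np.c_[gx.ravel(),gy.ravel(),np.full(gx.size,.016)]).astype(np.float32).reshape(*gx.shape,2)
    w=cv2.remap(im["image"],q[...,0],q[...,1],cv2.INTER_CUBIC);g=cv2.GaussianBlur(cv2.cvtColor(w,cv2.COLOR_RGB2GRAY),(0,0),2)
    for r in (.029,.043):
        h=cv2.HoughCircles(g,cv2.HOUGH_GRADIENT_ALT if 0 else cv2.HOUGH_GRADIENT,1,60,param1=40,param2=8,minRadius=int(r*2000)-3,maxRadius=int(r*2000)+3)
        print(c,r,None if h is None else [(round(.30+a*.0005,4),round(-.32+b*.0005,4),rr/2000) for a,b,rr in h[0][:4]])
    cv2.imwrite(f"pics/rect_{c}.png",cv2.cvtColor(w,cv2.COLOR_RGB2BGR))
a,b=cv2.imread("pics/rect_wrist.png"),cv2.imread("pics/rect_side.png")
cv2.imwrite("pics/rect.png",cv2.resize(np.hstack([a,b]),(780,555)))
im=arm.get_image("wrist");print("reader corners z.1",[np.round(atz(im,p,.1)[:2],3) for p in((455,168),(495,165),(525,270),(470,285))],"card top",[np.round(atz(im,p,.098)[:2],3) for p in((484,103),(512,103),(512,145),(484,142))],"case",[np.round(atz(im,p,.0)[:2],3) for p in((150,90),(165,280))],"bin",np.round(atz(im,(280,378),.136)[:2],3))
E
```

```text
cup ['wrist'] [ 0.5435 -0.1978] iou 0.97
cup ['side'] [ 0.5435 -0.1982] iou 0.921
cup ['scene'] [ 0.5477 -0.1905] iou 0.617
cup ['wrist', 'side', 'scene'] [ 0.5435 -0.1978] iou 0.835
chamber_small ['side'] [0.5487 0.0116] iou 0.879
chamber_small ['scene'] [0.5466 0.0058] iou 0.877
chamber_small ['side', 'scene'] [0.5481 0.0097] iou 0.855
press_small ['wrist'] [0.405  0.2572] iou 0.896
press_small ['wrist'] [0.405  0.2572] iou 0.896
lid_small ['wrist'] [0.6635 0.0215] iou 0.973
lid_small ['side'] [0.6645 0.0252] iou 0.916
lid_small ['scene'] [0.6611 0.0182] iou 0.925
lid_small ['wrist', 'side', 'scene'] [0.6633 0.0217] iou 0.909
wrist 0.029 [(np.float32(0.5512), np.float32(-0.3092), np.float32(0.02815)), (np.float32(0.5473), np.float32(0.0083), np.float32(0.028450001)), (np.float32(0.5492), np.float32(-0.0877), np.float32(0.0302)), (np.float32(0.5453), np.float32(-0.1977), np.float32(0.028450001))]
wrist 0.043 [(np.float32(0.5468), np.float32(0.0078), np.float32(0.042349998)), (np.float32(0.5588), np.float32(-0.0817), np.float32(0.042400002)), (np.float32(0.3498), np.float32(0.0018), 
[... 208 characters left out ...]
32(0.0302)), (np.float32(0.5492), np.float32(0.0028), np.float32(0.0302)), (np.float32(0.5428), np.float32(-0.2042), np.float32(0.0302))]
side 0.043 [(np.float32(0.5453), np.float32(0.0018), np.float32(0.043)), (np.float32(0.5598), np.float32(-0.0877), np.float32(0.042549998)), (np.float32(0.5038), np.float32(-0.2792), np.float32(0.04305)), (np.float32(0.4313), np.float32(-0.0597), np.float32(0.043599997))]
reader corners z.1 [array([0.421, 0.077]), array([0.417, 0.131]), array([0.574, 0.2  ]), array([0.599, 0.12 ])] card top [array([0.337, 0.106]), array([0.336, 0.143]), array([0.39 , 0.151]), array([0.386, 0.113])] case [array([ 0.317, -0.372]), array([ 0.648, -0.393])] bin [ 0.739 -0.167]
```

View pics/rect.png

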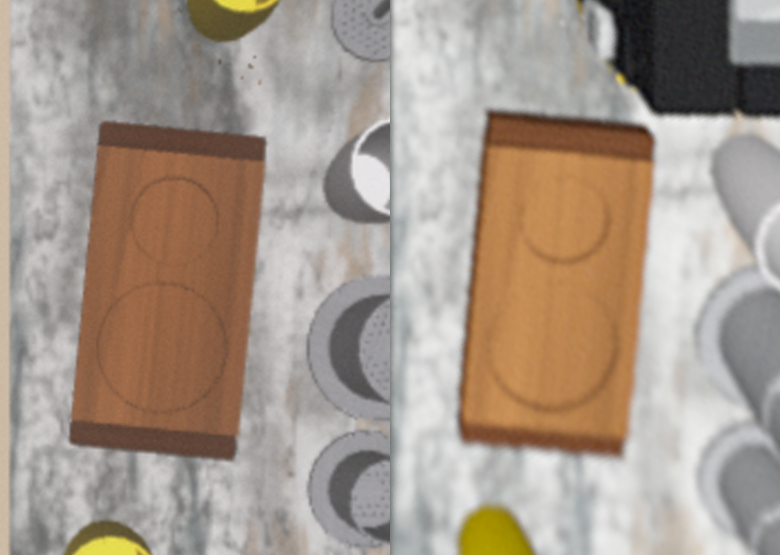

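Rectified views: both put the smaller recess centre at about (0.417, -0.173). In the wrist view the two recess centres are 85 mm apart, as specified. Now to the cup.

>>> {"op": "arm_command", "data": {
  "force": 15,
  "targets": [
    {"claw": 0.68,"linear": [-3,-2.4,4.8],"turn": [0,0,0]},
    {"claw": 0.68,"linear": [-6,-4.8,9.6],"turn": [0,0,0]},
    {"claw": 0.68,"linear": [-9,-7.2,14.4],"turn": [0,0,0]},
    {"claw": 0.68,"linear": [-12.25,-9.8,19.2],"turn": [0,0,0]},
    {"claw": 0.68,"linear": [-12.25,-9.8,23],"turn": [0,0,0]},
    {"claw": 0.68,"linear": [-12.25,-9.8,25],"turn": [0,0,0]},
    {"claw": 0.68,"linear": [-12.25,-9.8,25],"turn": [0,0,0]},
    {"claw": 0.68,"linear": [-12.25,-9.8,25],"turn": [0,0,0]}
  ]
}}

```text
time_s: 6.55
eef_pos: [0.5435, -0.1975, 0.2194]
eef_rot: [-0.0, 1.0, -0.001, 0.001]
contact_force: [-0.1, -0.5, 1.1]
width: 0.839
grasp_force: 0.0
```

```bash
python3 -c "
from h import *
go([.5435,-.1978,.05],0);print(arm.state()['width'])
fit('cup',[.5435,-.1978,0],['wrist','side'])
im=arm.get_image('wrist');save(im,'w3.png')"
```

```text
lin cm [0.02, -0.02, 10.44] turn [-0.001, 0.002, 0.0] len mm 104
0.839022467913732
cup ['wrist'] [ 0.5441 -0.1979] iou 0.981
cup ['side'] [ 0.5445 -0.1966] iou 0.961
cup ['wrist', 'side'] [ 0.5439 -0.1977] iou 0.966
```

View pics/w3.png

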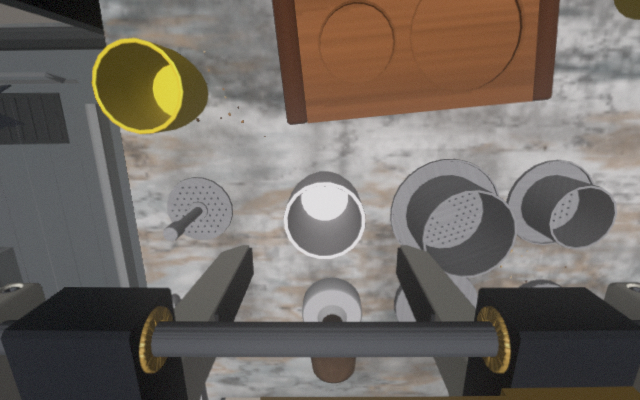

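The cup sits centred between the fingers at px (325,210). Descending to grasp it.

>>> {"op": "arm_command", "data": {
  "targets": [
    {"claw": 0.68,"linear": [0,0,3],"turn": [0,0,0]},
    {"claw": 0.68,"linear": [0,0,6],"turn": [0,0,0]},
    {"claw": 0.68,"linear": [0,0,8.5],"turn": [0,0,0]},
    {"claw": 0.68,"linear": [0,0,10.4],"turn": [0,0,0]},
    {"claw": 0.68,"linear": [0,0,10.4],"turn": [0,0,0]},
    {"claw": 0.2,"linear": [0,0,10.4],"turn": [0,0,0]},
    {"claw": 0.1,"linear": [0,0,10.4],"turn": [0,0,0]},
    {"claw": 0.1,"linear": [0,0,10.4],"turn": [0,0,0]}
  ]
}}

```text
time_s: 7.8
eef_pos: [0.5435, -0.1977, 0.1143]
eef_rot: [-0.0, 1.0, -0.0, 0.001]
contact_force: [-0.8, -1.6, 6.2]
width: 0.646
grasp_force: 15.0
```

>>> {"op": "arm_command", "data": {
  "targets": [
    {"claw": 0.1,"linear": [0,0,-2],"turn": [0,0,0]},
    {"claw": 0.1,"linear": [0,0,-5],"turn": [0,0,0]},
    {"claw": 0.1,"linear": [2,0.4,-7],"turn": [0,0,0]},
    {"claw": 0.1,"linear": [6,1.2,-7],"turn": [0,0,0]},
    {"claw": 0.1,"linear": [10,2,-7],"turn": [0,0,0]},
    {"claw": 0.1,"linear": [12.7,2.4,-7],"turn": [0,0,0]},
    {"claw": 0.1,"linear": [12.7,2.4,-7],"turn": [0,0,0]},
    {"claw": 0.1,"linear": [12.7,2.4,-7],"turn": [0,0,0]}
  ]
}}

```text
time_s: 8.8
eef_pos: [0.4166, -0.1737, 0.1843]
eef_rot: [-0.0, 1.0, -0.0, 0.001]
contact_force: [-0.3, -0.3, -1.8]
width: 0.643
grasp_force: 15.0
```

```bash
python3 -c "
from h import *
s=arm.state();p=s['eef_pos'];print(p,s['width'],s['grasp_force'])
go([.417,-.1733,.061],0)
fit('cup',[p[0],p[1],p[2]-.1143],['wrist','side','scene'])
for c in('wrist','side'):
  im=arm.get_image(c);print([(np.round(atz(im,x['xy'],0),4),x['conf']) for x in arm.pinpoint(c,'board')[:1]])
save(arm.get_image('side'),'s4.png')
i=cv2.imread('pics/s4.png');cv2.imwrite('pics/s4c.png',cv2.resize(i[150:330,240:440],(660,594)))"
```

```text
[ 0.41657942 -0.17369696  0.18432001] 0.6427823747555446 14.999864117589823
lin cm [-0.03, 0.04, 5.83] turn [-0.001, 0.001, 0.0] len mm 58
cup ['wrist'] [ 0.4165 -0.1738] iou 0.784
cup ['side'] [ 0.4172 -0.1718] iou 0.392
cup ['scene'] [ 0.4141 -0.177 ] iou 0.544
cup ['wrist', 'side', 'scene'] [ 0.4161 -0.1739] iou 0.571
[(array([ 0.4195, -0.1737,  0.    ]), 0.85)]
[(array([ 0.4265, -0.1724,  0.    ]), 0.55)]
```

View pics/s4c.png

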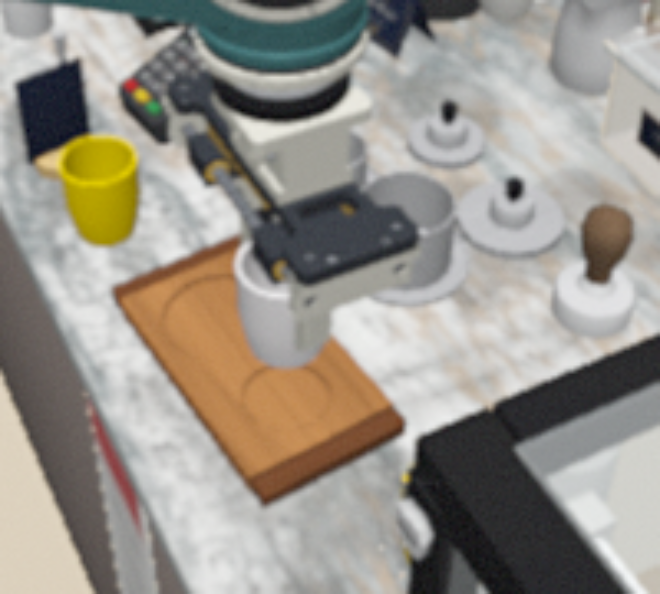

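The upright cup hangs over the recess (crop px (285,395)). Lowering and releasing it, then rising.

>>> {"op": "arm_command", "data": {
  "targets": [
    {"claw": 0.1,"linear": [0,0,2],"turn": [0,0,0]},
    {"claw": 0.1,"linear": [0,0,4],"turn": [0,0,0]},
    {"claw": 0.1,"linear": [0,0,5.2],"turn": [0,0,0]},
    {"claw": 0.1,"linear": [0,0,5.8],"turn": [0,0,0]},
    {"claw": 0.1,"linear": [0,0,5.8],"turn": [0,0,0]},
    {"claw": 0.1,"linear": [0,0,5.8],"turn": [0,0,0]},
    {"claw": 0.45,"linear": [0,0,5.8],"turn": [0,0,0]},
    {"claw": 0.7,"linear": [0,0,5.8],"turn": [0,0,0]}
  ]
}}

```text
time_s: 10.35
eef_pos: [0.4162, -0.1736, 0.1255]
eef_rot: [-0.0, 1.0, -0.0, 0.0]
contact_force: [0.1, 0.5, -0.9]
width: 0.785
grasp_force: 0.0
```

>>> {"op": "arm_command", "data": {
  "targets": [
    {"claw": 0.7,"linear": [0,0,0],"turn": [0,0,0]},
    {"claw": 0.7,"linear": [0,0,-2],"turn": [0,0,0]},
    {"claw": 0.7,"linear": [0,0,-5],"turn": [0,0,0]},
    {"claw": 0.7,"linear": [0,0,-10],"turn": [0,0,0]},
    {"claw": 0.7,"linear": [0,0,-15],"turn": [0,0,0]},
    {"claw": 0.7,"linear": [0,0,-20],"turn": [0,0,0]},
    {"claw": 0.7,"linear": [0,0,-20],"turn": [0,0,0]},
    {"claw": 0.7,"linear": [0,0,-20],"turn": [0,0,0]}
  ]
}}

```text
time_s: 11.35
eef_pos: [0.4161, -0.1735, 0.3246]
eef_rot: [-0.0, 1.0, 0.0, -0.0]
contact_force: [0.2, -0.3, -1.1]
width: 0.85
grasp_force: 0.0
```

```bash
python3 -c "
from h import *
print(arm.state()['eef_pos'])
fit('cup',[.417,-.1733,.011],['wrist','side'])
fit('chamber_small',[.5475,.009,0],['wrist','side','scene'])
fit('lid_small',[.663,.0215,0],['wrist','side','scene'])
go([.5475,.009,.12],-np.pi/2)
save(arm.get_image('wrist'),'w5.png')"
```

```text
[ 0.41605075 -0.1735201   0.32459237]
cup ['wrist'] [ 0.416 -0.174] iou 0.975
cup ['side'] [ 0.4162 -0.1719] iou 0.959
cup ['wrist', 'side'] [ 0.4159 -0.1737] iou 0.962
chamber_small ['side'] [0.5489 0.0102] iou 0.609
chamber_small ['scene'] [0.5471 0.0065] iou 0.792
chamber_small ['side', 'scene'] [0.548  0.0083] iou 0.694
lid_small ['side'] [0.6626 0.0244] iou 0.916
lid_small ['scene'] [0.6609 0.0183] iou 0.934
lid_small ['side', 'scene'] [0.662  0.0212] iou 0.895
lin cm [-13.14, 18.25, 14.03] turn [0.0, 0.0, 1.571] len mm 265
```

View pics/w5.png

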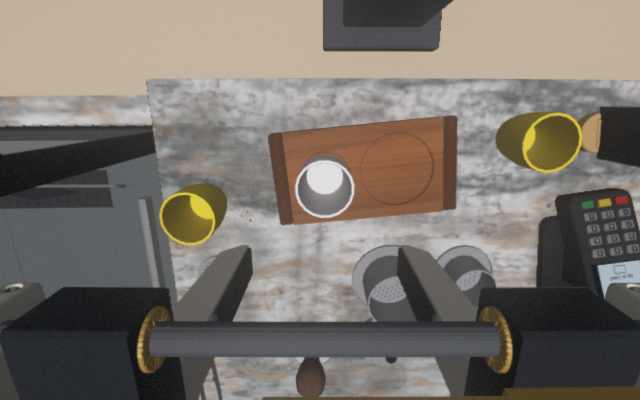

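The cup stands in the recess at px (325,180). Now hover over the small chamber, turned to close along x.

>>> {"op": "arm_command", "data": {
  "targets": [
    {"claw": 0.7,"linear": [-2,3,0],"turn": [0,0,0.18]},
    {"claw": 0.7,"linear": [-4,6,0],"turn": [0,0,0.36]},
    {"claw": 0.7,"linear": [-6,9,0],"turn": [0,0,0.54]},
    {"claw": 0.7,"linear": [-8,12,0],"turn": [0,0,0.72]},
    {"claw": 0.7,"linear": [-10,15,0],"turn": [0,0,0.9]},
    {"claw": 0.7,"linear": [-12,17,0],"turn": [0,0,1.08]},
    {"claw": 0.7,"linear": [-13.1,18.2,0],"turn": [0,0,1.26]},
    {"claw": 0.7,"linear": [-13.1,18.2,0],"turn": [0,0,1.44]}
  ]
}}

```text
time_s: 13.2
eef_pos: [0.5477, 0.0093, 0.3249]
eef_rot: [0.661, 0.75, -0.0, -0.0]
contact_force: [0.2, 0.0, -0.1]
width: 0.851
grasp_force: 0.0
```

```bash
python3 -c "
from h import *
print(arm.state()['eef_pos'])
p=fit('chamber_small',[.5475,.009,0],['wrist','side'])
p=fit('lid_small',[.6625,.0215,0],['wrist'])
im=arm.get_image('wrist');save(im,'w6.png')
print([(x['conf'],atz(im,x['xy'],0)) for x in arm.pinpoint('wrist','chamber_small')])
go([.5475,.009,.036],-np.pi/2)"
```

```text
[0.54768033 0.00933179 0.32491118]
chamber_small ['wrist'] [0.5485 0.0078] iou 0.976
chamber_small ['side'] [0.5483 0.0108] iou 0.877
chamber_small ['wrist', 'side'] [0.5484 0.0083] iou 0.914
lid_small ['wrist'] [0.663  0.0196] iou 0.969
lid_small ['wrist'] [0.663  0.0196] iou 0.969
[(0.76, array([0.54567496, 0.01010471, 0.        ]))]
lin cm [0.07, 0.06, 22.44] turn [0.0, 0.0, 0.133] len mm 224
```

View pics/w6.png

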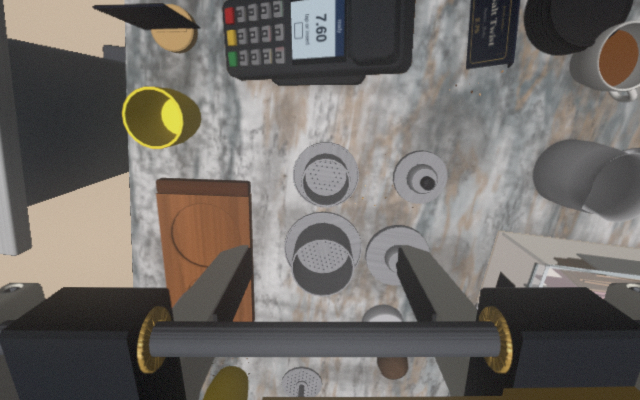

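The small chamber is at px (325,175), fitted to (0.5485, 0.008), with free space on both finger sides. Descending to grasp it.

>>> {"op": "arm_command", "data": {
  "force": 12,
  "targets": [
    {"claw": 0.7,"linear": [-0.13,0.06,5],"turn": [0,0,0.13]},
    {"claw": 0.7,"linear": [-0.13,0.06,10],"turn": [0,0,0.13]},
    {"claw": 0.7,"linear": [-0.13,0.06,15],"turn": [0,0,0.13]},
    {"claw": 0.7,"linear": [-0.13,0.06,19],"turn": [0,0,0.13]},
    {"claw": 0.7,"linear": [-0.13,0.06,21.5],"turn": [0,0,0.13]},
    {"claw": 0.7,"linear": [-0.13,0.06,22.4],"turn": [0,0,0.13]},
    {"claw": 0.7,"linear": [-0.13,0.06,22.4],"turn": [0,0,0.13]},
    {"claw": 0.7,"linear": [-0.13,0.06,22.4],"turn": [0,0,0.13]}
  ]
}}

```text
time_s: 14.6
eef_pos: [0.5484, 0.0072, 0.1026]
eef_rot: [0.707, 0.708, 0.001, 0.001]
contact_force: [-0.5, -0.5, 0.3]
width: 0.851
grasp_force: 0.0
```

>>> {"op": "arm_command", "data": {
  "targets": [
    {"claw": 0.2,"linear": [0,0,0],"turn": [0,0,0]},
    {"claw": 0,"linear": [0,0,0],"turn": [0,0,0]},
    {"claw": 0,"linear": [0,0,0],"turn": [0,0,0]},
    {"claw": 0,"linear": [0,0,0],"turn": [0,0,0]},
    {"claw": 0,"linear": [0,0,-2],"turn": [0,0,0]},
    {"claw": 0,"linear": [0,0,-5],"turn": [0,0,0]},
    {"claw": 0,"linear": [0,0,-9],"turn": [0,0,0]},
    {"claw": 0,"linear": [0,0,-12],"turn": [0,0,0]}
  ]
}}

```text
time_s: 15.6
eef_pos: [0.5479, 0.0073, 0.2244]
eef_rot: [0.707, 0.707, 0.001, 0.001]
contact_force: [0.2, -0.2, -1.4]
width: 0.566
grasp_force: 12.0
```

```bash
python3 -c "
from h import *
s=arm.state();p=s['eef_pos'];print(p,s['width'],s['grasp_force'])
go([.416,-.1735,.20],-np.pi/2)
fit('chamber_small',[p[0],p[1],p[2]-.101],['wrist','side'])"
```

```text
[0.54791588 0.00726132 0.22444537] 0.5664606556121214 11.990382426884025
lin cm [-18.06, -13.2, -4.08] turn [0.002, 0.0, 0.001] len mm 227
chamber_small ['wrist'] [0.548  0.0078] iou 0.849
chamber_small ['side'] [0.5521 0.0116] iou 0.859
chamber_small ['wrist', 'side'] [0.5499 0.0102] iou 0.833
```

>>> {"op": "arm_command", "data": {
  "targets": [
    {"claw": 0,"linear": [-2,-1.5,0],"turn": [0,0,0]},
    {"claw": 0,"linear": [-5,-3.6,0],"turn": [0,0,0]},
    {"claw": 0,"linear": [-8.5,-6.2,0],"turn": [0,0,0]},
    {"claw": 0,"linear": [-12,-8.8,0],"turn": [0,0,0]},
    {"claw": 0,"linear": [-15.5,-11.3,0],"turn": [0,0,0]},
    {"claw": 0,"linear": [-17.5,-12.8,0],"turn": [0,0,0]},
    {"claw": 0,"linear": [-18.15,-13.2,0],"turn": [0,0,0]},
    {"claw": 0,"linear": [-18.15,-13.2,0],"turn": [0,0,0]}
  ]
}}

```text
time_s: 16.8
eef_pos: [0.416, -0.1743, 0.2207]
eef_rot: [0.707, 0.707, -0.0, -0.0]
contact_force: [0.7, -0.4, -1.0]
width: 0.568
grasp_force: 12.0
```

```bash
python3 -c "
from h import *
s=arm.state();p=s['eef_pos'];print(p,s['width'],s['grasp_force'])
fit('chamber_small',[p[0],p[1],p[2]-.1024],['wrist','side'])
fit('cup',[.416,-.1735,.011],['wrist','side'])
save(arm.get_image('side'),'s7.png')
i=cv2.imread('pics/s7.png');cv2.imwrite('pics/s7c.png',cv2.resize(i[150:330,240:440],(660,594)))"
```

```text
[ 0.41601753 -0.17428595  0.2207375 ] 0.5681168727340585 11.990383661468513
chamber_small ['wrist'] [ 0.4158 -0.1739] iou 0.87
chamber_small ['side'] [ 0.4172 -0.1722] iou 0.85
chamber_small ['wrist', 'side'] [ 0.4164 -0.1728] iou 0.852
cup ['side'] [ 0.4152 -0.1754] iou 0.816
cup ['side'] [ 0.4152 -0.1754] iou 0.816
```

View pics/s7c.png

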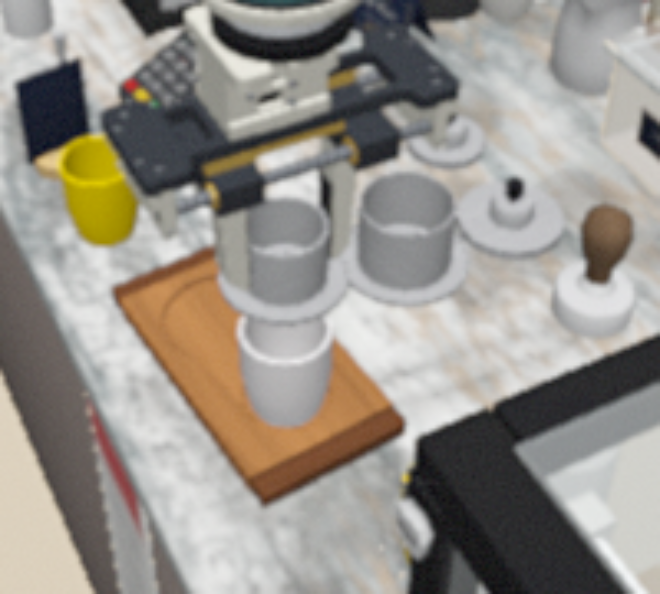

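The chamber hangs level at crop px (285,265), right above the cup. Lowering.

>>> {"op": "arm_command", "data": {
  "targets": [
    {"claw": 0,"linear": [0,0,1.5],"turn": [0,0,0]},
    {"claw": 0,"linear": [0,0,3],"turn": [0,0,0]},
    {"claw": 0,"linear": [0,0,3.8],"turn": [0,0,0]},
    {"claw": 0,"linear": [0,0,4.25],"turn": [0,0,0]},
    {"claw": 0,"linear": [0,0,4.25],"turn": [0,0,0]},
    {"claw": 0,"linear": [0,0,4.25],"turn": [0,0,0]},
    {"claw": 0.4,"linear": [0,0,4.25],"turn": [0,0,0]},
    {"claw": 0.7,"linear": [0,0,4.25],"turn": [0,0,0]}
  ]
}}

```text
time_s: 18.25
eef_pos: [0.4162, -0.1744, 0.1792]
eef_rot: [0.707, 0.707, 0.0, 0.0]
contact_force: [0.4, 0.1, 0.9]
width: 0.729
grasp_force: 0.0
```

>>> {"op": "arm_command", "data": {
  "targets": [
    {"claw": 0.7,"linear": [0,0,0],"turn": [0,0,0]},
    {"claw": 0.7,"linear": [0,0,-2],"turn": [0,0,0]},
    {"claw": 0.7,"linear": [0,0,-5],"turn": [0,0,0]},
    {"claw": 0.7,"linear": [0,0,-10],"turn": [0,0,0]},
    {"claw": 0.3,"linear": [0,0,-15],"turn": [0,0,0]},
    {"claw": 0,"linear": [0,0,-19],"turn": [0,0,0]},
    {"claw": 0,"linear": [0,0,-19],"turn": [0,0,0]},
    {"claw": 0,"linear": [0,0,-19],"turn": [0,0,0]}
  ]
}}

```text
time_s: 19.25
eef_pos: [0.4159, -0.1743, 0.369]
eef_rot: [0.707, 0.707, 0.0, 0.0]
contact_force: [-0.3, 0.5, -1.1]
width: 0.511
grasp_force: 0.0
```

```bash
python3 -c "
from h import *
s=arm.state();p=s['eef_pos'];print(p)
fit('chamber_small',[.416,-.1735,.075],['wrist','side','scene'])
go([.405,.256,.235],-np.pi/2)
save(arm.get_image('side'),'s8.png')
i=cv2.imread('pics/s8.png');cv2.imwrite('pics/s8c.png',cv2.resize(i[150:330,240:440],(660,594)))"
```

```text
[ 0.41586051 -0.17430579  0.36897378]
chamber_small ['wrist'] [ 0.416  -0.1741] iou 0.978
chamber_small ['side'] [ 0.4162 -0.172 ] iou 0.964
chamber_small ['scene'] [ 0.4137 -0.1751] iou 0.921
chamber_small ['wrist', 'side', 'scene'] [ 0.4158 -0.1739] iou 0.943
lin cm [43.03, -1.05, 6.85] turn [-0.001, -0.0, 0.001] len mm 436
```

View pics/s8c.png

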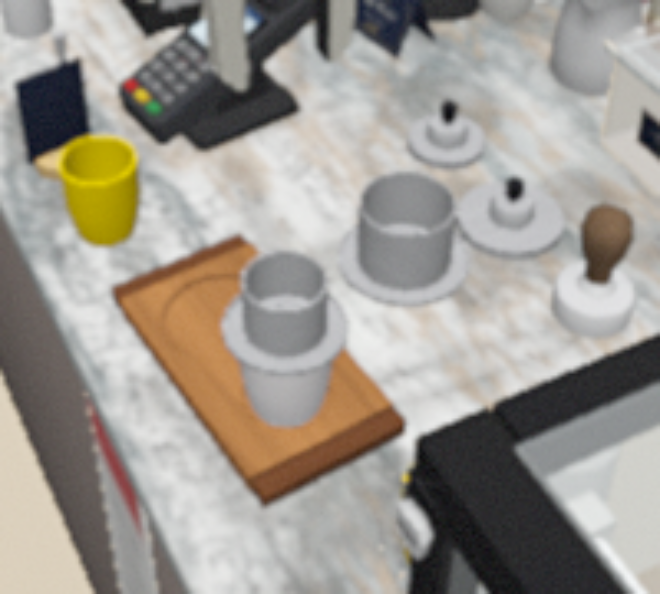

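The chamber is seated level on the cup at crop px (285,320). On to the press.

>>> {"op": "arm_command", "data": {
  "targets": [
    {"claw": 0,"linear": [5,-0.1,0],"turn": [0,0,0]},
    {"claw": 0,"linear": [11,-0.3,0],"turn": [0,0,0]},
    {"claw": 0,"linear": [17,-0.4,0],"turn": [0,0,0]},
    {"claw": 0,"linear": [23,-0.6,2],"turn": [0,0,0]},
    {"claw": 0,"linear": [29,-0.8,4],"turn": [0,0,0]},
    {"claw": 0,"linear": [35,-1,6],"turn": [0,0,0]},
    {"claw": 0,"linear": [40,-1.05,8],"turn": [0,0,0]},
    {"claw": 0,"linear": [43,-1.05,10],"turn": [0,0,0]}
  ]
}}

```text
time_s: 20.6
eef_pos: [0.4044, 0.2579, 0.2678]
eef_rot: [0.706, 0.708, -0.0, -0.0]
contact_force: [0.7, -1.0, 0.8]
width: 0.499
grasp_force: 0.0
```

```bash
python3 -c "
from h import *
fit('press_small',[.405,.256,0],['wrist'])
fit('press_small',[.405,.256,0],['wrist'])
im=arm.get_image('wrist');save(im,'w9.png')
print([(x['conf'],atz(im,x['xy'],0)) for x in arm.pinpoint('wrist','press_small')])
go([.405,.2565,.044],-np.pi/2)
s=arm.state();print(s['eef_pos'],s['width'])"
```

```text
press_small ['wrist'] [0.406  0.2569] iou 0.936
press_small ['wrist'] [0.406  0.2569] iou 0.936
press_small ['wrist'] [0.4057 0.2571] iou 0.965
press_small ['wrist'] [0.4057 0.2571] iou 0.965
[(0.59, array([0.40514481, 0.25765691, 0.        ]))]
lin cm [0.14, -0.05, 16.05] turn [0.001, -0.0, 0.0] len mm 161
[0.40534459 0.25501121 0.26953294] 0.4983495621063644
```

View pics/w9.png

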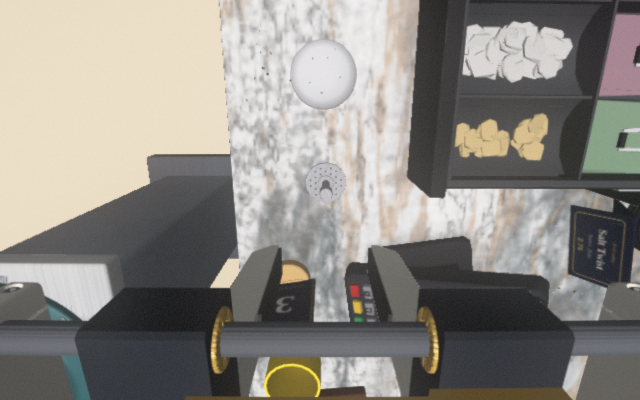

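The small press stands alone at px (325,185), clear of the drawer and card. Descending to grasp it.

>>> {"op": "arm_command", "data": {
  "force": 10,
  "targets": [
    {"claw": 0,"linear": [0.2,0.05,4],"turn": [0,0,0]},
    {"claw": 0,"linear": [0.2,0.05,8],"turn": [0,0,0]},
    {"claw": 0,"linear": [0.2,0.05,12],"turn": [0,0,0]},
    {"claw": 0,"linear": [0.2,0.05,15],"turn": [0,0,0]},
    {"claw": 0,"linear": [0.2,0.05,16],"turn": [0,0,0]},
    {"claw": 0,"linear": [0.2,0.05,16],"turn": [0,0,0]},
    {"claw": -0.6,"linear": [0.2,0.05,16],"turn": [0,0,0]},
    {"claw": -0.9,"linear": [0.2,0.05,16],"turn": [0,0,0]}
  ]
}}

```text
time_s: 21.9
eef_pos: [0.406, 0.2578, 0.1099]
eef_rot: [0.707, 0.707, 0.001, 0.0]
contact_force: [-0.3, 1.0, -0.4]
width: 0.337
grasp_force: 0.0
```

>>> {"op": "arm_command", "data": {
  "targets": [
    {"claw": -0.9,"linear": [0,0,0],"turn": [0,0,0]},
    {"claw": -0.9,"linear": [0,0,0],"turn": [0,0,0]},
    {"claw": -0.9,"linear": [0,0,0],"turn": [0,0,0]},
    {"claw": -0.9,"linear": [0,0,-4],"turn": [0,0,0]},
    {"claw": -0.9,"linear": [0,0,-9],"turn": [0,0,0]},
    {"claw": -0.9,"linear": [0,0,-14],"turn": [0,0,0]},
    {"claw": -0.9,"linear": [0,0,-17],"turn": [0,0,0]},
    {"claw": -0.9,"linear": [0,0,-17],"turn": [0,0,0]}
  ]
}}

```text
time_s: 22.9
eef_pos: [0.406, 0.2579, 0.281]
eef_rot: [0.707, 0.707, 0.002, 0.0]
contact_force: [-0.2, 0.9, -1.3]
width: 0.12
grasp_force: 10.0
```

```bash
python3 -c "
from h import *
s=arm.state();p=s['eef_pos'];print(p,s['width'],s['grasp_force'])
fit('press_small',[p[0],p[1],p[2]-.109],['wrist'])
go([.416,-.174,.211],-np.pi/2)"
```

```text
[0.40599873 0.25786932 0.28100933] 0.11960672556808861 9.999953806400299
press_small ['wrist'] [0.4063 0.2578] iou 0.736
press_small ['wrist'] [0.4063 0.2578] iou 0.736
lin cm [-43.16, 1.01, 0.21] turn [-0.001, 0.0, 0.001] len mm 432
```

>>> {"op": "arm_command", "data": {
  "targets": [
    {"claw": -0.9,"linear": [-4,0.1,0],"turn": [0,0,0]},
    {"claw": -0.9,"linear": [-10,0.2,0],"turn": [0,0,0]},
    {"claw": -0.9,"linear": [-16,0.4,0],"turn": [0,0,0]},
    {"claw": -0.9,"linear": [-22,0.5,0],"turn": [0,0,0]},
    {"claw": -0.9,"linear": [-28,0.6,0],"turn": [0,0,0]},
    {"claw": -0.9,"linear": [-34,0.8,0],"turn": [0,0,0]},
    {"claw": -0.9,"linear": [-39,0.9,0],"turn": [0,0,0]},
    {"claw": -0.9,"linear": [-43.1,1.0,0],"turn": [0,0,0]}
  ]
}}

```text
time_s: 24.0
eef_pos: [0.4154, -0.1753, 0.2771]
eef_rot: [0.707, 0.707, -0.0, -0.001]
contact_force: [0.2, 0.8, -1.1]
width: 0.123
grasp_force: 10.0
```

```bash
python3 -c "
from h import *
for _ in range(6): arm.get_image('wrist')
s=arm.state();p=s['eef_pos'];print(p,s['width'],s['grasp_force'])
fit('press_small',[p[0],p[1],p[2]-.1098],['wrist','side'])
fit('chamber_small',[.416,-.174,.075],['wrist','side'])
save(arm.get_image('side'),'s10.png')
i=cv2.imread('pics/s10.png');cv2.imwrite('pics/s10c.png',cv2.resize(i[130:310,240:440],(660,594)))"
```

```text
[ 0.41594494 -0.17271347  0.27798284] 0.12239097343578499 10.00009998679161
press_small ['wrist'] [ 0.4158 -0.1731] iou 0.735
press_small ['side'] [ 0.4159 -0.1707] iou 0.847
press_small ['wrist', 'side'] [ 0.4158 -0.172 ] iou 0.78
chamber_small ['wrist'] [ 0.4163 -0.1738] iou 0.678
chamber_small ['side'] [ 0.4156 -0.1725] iou 0.946
chamber_small ['wrist', 'side'] [ 0.4162 -0.1729] iou 0.811
```

View pics/s10c.png

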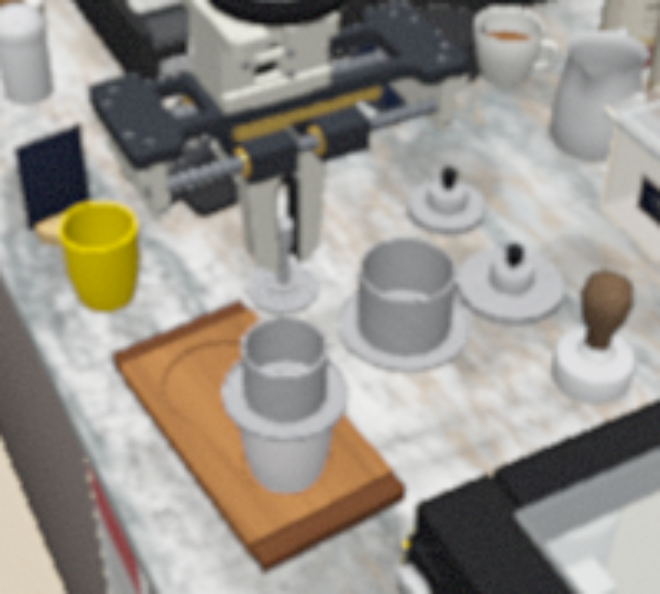

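The press hangs level above the chamber at crop px (283,290). Seated with this grasp, the fingertips would be 15 mm inside the 50 mm pot with no room to open. So I'll set it down in the empty larger recess and regrip it nearer the top.

>>> {"op": "arm_command", "data": {
  "targets": [
    {"claw": -0.9,"linear": [3,-0.2,0],"turn": [0,0,0]},
    {"claw": -0.9,"linear": [7,-0.5,0],"turn": [0,0,0]},
    {"claw": -0.9,"linear": [9.5,-0.7,3],"turn": [0,0,0]},
    {"claw": -0.9,"linear": [9.5,-0.7,8],"turn": [0,0,0]},
    {"claw": -0.9,"linear": [9.5,-0.7,12],"turn": [0,0,0]},
    {"claw": -0.9,"linear": [9.5,-0.7,15],"turn": [0,0,0]},
    {"claw": -0.9,"linear": [9.5,-0.7,15.6],"turn": [0,0,0]},
    {"claw": -0.9,"linear": [9.5,-0.7,15.6],"turn": [0,0,0]}
  ]
}}

```text
time_s: 25.75
eef_pos: [0.4092, -0.0784, 0.1236]
eef_rot: [0.707, 0.707, 0.0, 0.0]
contact_force: [0.6, 1.0, 0.3]
width: 0.122
grasp_force: 10.0
```

>>> {"op": "arm_command", "data": {
  "targets": [
    {"claw": -0.9,"linear": [0,0,0],"turn": [0,0,0]},
    {"claw": -0.5,"linear": [0,0,0],"turn": [0,0,0]},
    {"claw": -0.4,"linear": [0,0,0],"turn": [0,0,0]},
    {"claw": -0.4,"linear": [0,0,0],"turn": [0,0,0]},
    {"claw": -0.4,"linear": [0,0,-1.6],"turn": [0,0,0]},
    {"claw": -0.4,"linear": [0,0,-1.6],"turn": [0,0,0]},
    {"claw": -0.4,"linear": [0,0,-1.6],"turn": [0,0,0]},
    {"claw": -0.4,"linear": [0,0,-1.6],"turn": [0,0,0]}
  ]
}}

```text
time_s: 26.75
eef_pos: [0.4088, -0.0783, 0.1386]
eef_rot: [0.707, 0.707, -0.0, -0.0]
contact_force: [-0.1, -0.2, 0.3]
width: 0.299
grasp_force: 0.0
```

```bash
python3 -c "
from h import *
s=arm.state();p=s['eef_pos'];print(p,s['width'],s['grasp_force'])
fit('press_small',[p[0],p[1],.011],['wrist','side'])"
```

```text
[ 0.40883924 -0.07834236  0.13858395] 0.29940403609223065 0.0
press_small ['wrist'] [ 0.4096 -0.079 ] iou 0.956
press_small ['side'] [ 0.4094 -0.0763] iou 0.678
press_small ['wrist', 'side'] [ 0.4094 -0.0781] iou 0.8
```

>>> {"op": "arm_command", "data": {
  "targets": [
    {"claw": -0.4,"linear": [-0.05,0.05,0.25],"turn": [0,0,0]},
    {"claw": -0.9,"linear": [-0.05,0.05,0.25],"turn": [0,0,0]},
    {"claw": -0.9,"linear": [-0.05,0.05,0.25],"turn": [0,0,0]},
    {"claw": -0.9,"linear": [-0.05,0.05,0.25],"turn": [0,0,0]},
    {"claw": -0.9,"linear": [-0.05,0.05,0.25],"turn": [0,0,0]},
    {"claw": -0.9,"linear": [-0.05,0.05,-4],"turn": [0,0,0]},
    {"claw": -0.9,"linear": [-0.05,0.05,-9],"turn": [0,0,0]},
    {"claw": -0.9,"linear": [-0.05,0.05,-14],"turn": [0,0,0]}
  ]
}}

```text
time_s: 27.95
eef_pos: [0.4092, -0.0788, 0.2804]
eef_rot: [0.707, 0.707, -0.0, 0.0]
contact_force: [1.2, 0.5, 0.2]
width: 0.124
grasp_force: 10.0
```

>>> {"op": "arm_command", "data": {
  "targets": [
    {"claw": -0.9,"linear": [-2,0.1,-1],"turn": [0,0,0]},
    {"claw": -0.9,"linear": [-5,0.4,-1],"turn": [0,0,0]},
    {"claw": -0.9,"linear": [-8,0.6,-1],"turn": [0,0,0]},
    {"claw": -0.9,"linear": [-9.5,0.7,-1],"turn": [0,0,0]},
    {"claw": -0.9,"linear": [-9.5,0.7,-1],"turn": [0,0,0]},
    {"claw": -0.9,"linear": [-9.5,0.7,-1],"turn": [0,0,0]},
    {"claw": -0.9,"linear": [-9.5,0.7,-1],"turn": [0,0,0]},
    {"claw": -0.9,"linear": [-9.5,0.7,-1],"turn": [0,0,0]}
  ]
}}

```text
time_s: 28.95
eef_pos: [0.4166, -0.1734, 0.2889]
eef_rot: [0.706, 0.708, 0.0, 0.0]
contact_force: [-0.4, -0.5, -1.1]
width: 0.123
grasp_force: 10.0
```

```bash
python3 -c "
from h import *
s=arm.state();p=s['eef_pos'];print(p,s['width'],s['grasp_force'])
fit('press_small',[p[0],p[1],p[2]-.1251],['wrist','side'])
fit('chamber_small',[.416,-.174,.075],['wrist','side'])"
```

```text
[ 0.41656936 -0.17339757  0.28891018] 0.12315921545397084 9.997768253087997
press_small ['wrist'] [ 0.4166 -0.1729] iou 0.867
press_small ['side'] [ 0.4179 -0.1703] iou 0.813
press_small ['wrist', 'side'] [ 0.4167 -0.1727] iou 0.834
chamber_small ['wrist'] [ 0.4162 -0.1738] iou 0.642
chamber_small ['side'] [ 0.4159 -0.1736] iou 0.957
chamber_small ['wrist', 'side'] [ 0.4159 -0.1736] iou 0.799
```

>>> {"op": "arm_command", "data": {
  "targets": [
    {"claw": -0.9,"linear": [-0.08,-0.06,0],"turn": [0,0,0]},
    {"claw": -0.9,"linear": [-0.08,-0.06,2],"turn": [0,0,0]},
    {"claw": -0.9,"linear": [-0.08,-0.06,3.5],"turn": [0,0,0]},
    {"claw": -0.9,"linear": [-0.08,-0.06,5],"turn": [0,0,0]},
    {"claw": -0.9,"linear": [-0.08,-0.06,6.5],"turn": [0,0,0]},
    {"claw": -0.9,"linear": [-0.08,-0.06,7.5],"turn": [0,0,0]},
    {"claw": -0.9,"linear": [-0.08,-0.06,7.75],"turn": [0,0,0]},
    {"claw": -0.9,"linear": [-0.08,-0.06,7.75],"turn": [0,0,0]}
  ]
}}

```text
time_s: 30.35
eef_pos: [0.416, -0.1747, 0.2115]
eef_rot: [0.707, 0.707, 0.0, 0.0]
contact_force: [-0.1, -0.8, -0.6]
width: 0.126
grasp_force: 10.0
```

>>> {"op": "arm_command", "data": {
  "targets": [
    {"claw": -0.9,"linear": [0,0,0],"turn": [0,0,0]},
    {"claw": -0.6,"linear": [0,0,0],"turn": [0,0,0]},
    {"claw": -0.5,"linear": [0,0,0],"turn": [0,0,0]},
    {"claw": -0.5,"linear": [0,0,0],"turn": [0,0,0]},
    {"claw": -0.5,"linear": [0,0,-3],"turn": [0,0,0]},
    {"claw": -0.5,"linear": [0,0,-8],"turn": [0,0,0]},
    {"claw": -0.5,"linear": [0,0,-14],"turn": [0,0,0]},
    {"claw": -0.5,"linear": [0,0,-17],"turn": [0,0,0]}
  ]
}}

```text
time_s: 31.35
eef_pos: [0.4159, -0.1747, 0.3847]
eef_rot: [0.707, 0.707, 0.001, 0.002]
contact_force: [-0.2, -1.3, -0.8]
width: 0.249
grasp_force: 0.0
```

```bash
python3 -c "
from h import *
s=arm.state();p=s['eef_pos'];print(p,s['width'])
fit('chamber_small',[.416,-.174,.075],['wrist','side'])
for c in('wrist','side'):
  im=arm.get_image(c);save(im,'10%s.png'%c);print([(x['conf'],x['xy'],atz(im,x['xy'],.085)) for x in arm.pinpoint(c,'press_small')[:2]], 'top expect',proj(im,[.416,-.174,.137]))
a=cv2.imread('pics/10wrist.png');b=cv2.imread('pics/10side.png')
u,v=map(int,proj(arm.get_image('wrist'),[.416,-.174,.1])[0]);u=min(max(u,75),565);v=min(max(v,75),325)
cv2.imwrite('pics/s11c.png',np.hstack([cv2.resize(a[v-75:v+75,u-75:u+75],(400,400)),cv2.resize(b[190:290,280:380],(400,400))]))
go([.663,.020,.16],-np.pi/2)"
```

```text
[ 0.41594221 -0.17468262  0.38469646] 0.24918828264046247
chamber_small ['wrist'] [ 0.4162 -0.1744] iou 0.711
chamber_small ['side'] [ 0.4165 -0.1725] iou 0.871
chamber_small ['wrist', 'side'] [ 0.4161 -0.174 ] iou 0.785
[(0.7, [320.9, 176.8], array([ 0.41191979, -0.17337798,  0.085     ])), (0.17, [505.8, 101.0], array([ 0.61204558, -0.08931013,  0.085     ]))] top expect [[324.47056568 188.17057717]]
[(0.56, [324.0, 246.6], array([ 0.41452356, -0.16848485,  0.085     ]))] top expect [[325.51067715 230.2030894 ]]
lin cm [19.43, 24.75, 15.51] turn [-0.001, -0.001, 0.001] len mm 351
```

View pics/s11c.png

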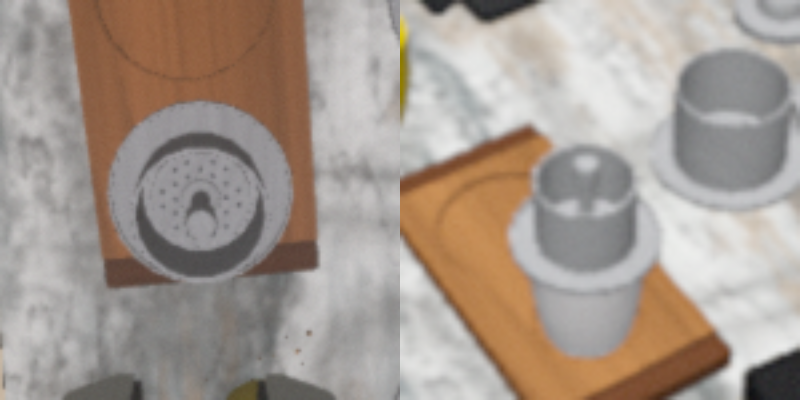

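The press lies flat on the chamber floor, its stem in the middle (left crop (202,222)). Now the lid.

>>> {"op": "arm_command", "data": {
  "targets": [
    {"claw": -0.2,"linear": [3,3.8,0],"turn": [0,0,0]},
    {"claw": -0.2,"linear": [6,7.6,0],"turn": [0,0,0]},
    {"claw": -0.2,"linear": [9,11.5,2],"turn": [0,0,0]},
    {"claw": -0.2,"linear": [12,15.3,4],"turn": [0,0,0]},
    {"claw": -0.2,"linear": [15,19.1,6],"turn": [0,0,0]},
    {"claw": -0.2,"linear": [18,23,9],"turn": [0,0,0]},
    {"claw": -0.2,"linear": [19.4,24.7,12],"turn": [0,0,0]},
    {"claw": -0.2,"linear": [19.4,24.7,13],"turn": [0,0,0]}
  ]
}}

```text
time_s: 32.8
eef_pos: [0.6627, 0.0204, 0.248]
eef_rot: [0.706, 0.708, -0.002, -0.002]
contact_force: [-0.9, -0.0, -0.2]
width: 0.401
grasp_force: 0.0
```

```bash
python3 -c "
from h import *
for _ in range(3): arm.get_image('wrist')
s=arm.state();p=s['eef_pos'];print(p,s['width'])
q=fit('lid_small',[.663,.02,0],['wrist','side'])
im=arm.get_image('wrist');save(im,'w12.png')
go([.663,.0195,.047],-np.pi/2)"
```

```text
[0.66229047 0.019023   0.25161981] 0.40278704058420367
lid_small ['wrist'] [0.662  0.0195] iou 0.974
lid_small ['side'] [0.6638 0.0235] iou 0.935
lid_small ['wrist', 'side'] [0.6622 0.0203] iou 0.925
lin cm [0.04, 0.01, 14.07] turn [0.002, 0.0, 0.0] len mm 141
```

View pics/w12.png

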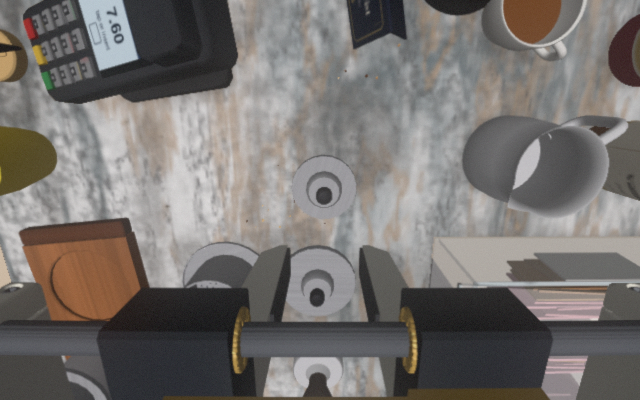

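The small lid is centred at px (324,188). Checking the bin's corner (432,237) and the jug against the gripper body.

```bash
python3 -c "
from h import *
im=arm.get_image('wrist')
print([np.round(atz(im,p,.136),3) for p in((432,237),(640,237))],[np.round(atz(im,p,z),3) for p,z in(((465,150),0),((465,160),.05),((530,160),.1))])"
```

```text
[array([0.732, 0.019, 0.136]), array([0.868, 0.019, 0.136])] [array([0.803, 0.057, 0.   ]), array([0.783, 0.055, 0.05 ]), array([0.808, 0.063, 0.1  ])]
```

The bin reaches under the gripper's footprint in this orientation, so I'll turn to close along y before descending.

>>> {"op": "arm_command", "data": {
  "targets": [
    {"claw": -0.2,"linear": [0,0,0],"turn": [0,0,-0.18]},
    {"claw": -0.2,"linear": [0,0,0],"turn": [0,0,-0.36]},
    {"claw": -0.2,"linear": [0,0,0],"turn": [0,0,-0.54]},
    {"claw": -0.2,"linear": [0,0,0],"turn": [0,0,-0.72]},
    {"claw": -0.2,"linear": [0,0,0],"turn": [0,0,-0.9]},
    {"claw": -0.2,"linear": [0,0,0],"turn": [0,0,-1.08]},
    {"claw": -0.2,"linear": [0,0,0],"turn": [0,0,-1.26]},
    {"claw": -0.2,"linear": [0,0,0],"turn": [0,0,-1.44]}
  ]
}}

```text
time_s: 34.25
eef_pos: [0.6627, 0.0194, 0.2518]
eef_rot: [0.062, 0.998, 0.0, 0.0]
contact_force: [0.3, -0.9, 0.1]
width: 0.402
grasp_force: 0.0
```

```bash
python3 -c "
from h import *
for _ in range(4): arm.get_image('wrist')
q=fit('lid_small',[.6622,.02,0],['wrist','side'])
go([.6622,.0195,.047],0);go([.6622,.0195,.10],0)
im=arm.get_image('wrist');save(im,'w13.png')"
```

```text
lid_small ['wrist'] [0.6627 0.0201] iou 0.966
lid_small ['side'] [0.6629 0.0249] iou 0.93
lid_small ['wrist', 'side'] [0.6621 0.0213] iou 0.911
lin cm [0.06, -0.01, 13.94] turn [-0.0, 0.0, -0.132] len mm 139
lin cm [0.06, -0.01, 8.64] turn [-0.0, 0.0, -0.132] len mm 86
```

>>> {"op": "arm_command", "data": {
  "force": 10,
  "targets": [
    {"claw": -0.2,"linear": [0,0.05,3],"turn": [0,0,-0.13]},
    {"claw": -0.2,"linear": [0,0.05,6],"turn": [0,0,-0.13]},
    {"claw": -0.2,"linear": [0,0.05,9],"turn": [0,0,-0.13]},
    {"claw": -0.2,"linear": [0,0.05,12],"turn": [0,0,-0.13]},
    {"claw": -0.2,"linear": [0,0.05,13.5],"turn": [0,0,-0.13]},
    {"claw": -0.2,"linear": [0,0.05,13.9],"turn": [0,0,-0.13]},
    {"claw": -0.2,"linear": [0,0.05,13.9],"turn": [0,0,-0.13]},
    {"claw": -0.2,"linear": [0,0.05,13.9],"turn": [0,0,-0.13]}
  ]
}}

```text
time_s: 35.7
eef_pos: [0.6632, 0.0201, 0.1135]
eef_rot: [-0.0, 1.0, -0.0, 0.001]
contact_force: [1.0, 0.4, -0.6]
width: 0.4
grasp_force: 0.0
```

>>> {"op": "arm_command", "data": {
  "targets": [
    {"claw": -0.7,"linear": [0,0,0],"turn": [0,0,0]},
    {"claw": -0.85,"linear": [0,0,0],"turn": [0,0,0]},
    {"claw": -0.85,"linear": [0,0,0],"turn": [0,0,0]},
    {"claw": -0.85,"linear": [0,0,0],"turn": [0,0,0]},
    {"claw": -0.85,"linear": [0,0,-4],"turn": [0,0,0]},
    {"claw": -0.85,"linear": [0,0,-9],"turn": [0,0,0]},
    {"claw": -0.85,"linear": [0,0,-14],"turn": [0,0,0]},
    {"claw": -0.85,"linear": [0,0,-18],"turn": [0,0,0]}
  ]
}}

```text
time_s: 36.7
eef_pos: [0.6627, 0.0201, 0.2945]
eef_rot: [-0.0, 1.0, -0.0, 0.001]
contact_force: [0.5, 0.0, -0.6]
width: 0.157
grasp_force: 10.0
```

```bash
python3 -c "
from h import *
s=arm.state();p=s['eef_pos'];print(p,s['width'],s['grasp_force'])
fit('lid_small',[p[0],p[1],p[2]-.1125],['wrist','side'])
go([.416,-.174,.225],0)"
```

```text
[0.66271917 0.02006661 0.29452826] 0.15662159442398896 9.999920725822449
lid_small ['side'] [0.6699 0.0289] iou 0.822
lid_small ['side'] [0.6699 0.0289] iou 0.822
lin cm [24.69, -19.4, 0.23] turn [-0.0, 0.001, 0.0] len mm 314
```

>>> {"op": "arm_command", "data": {
  "targets": [
    {"claw": -0.85,"linear": [3,-2.4,0],"turn": [0,0,0]},
    {"claw": -0.85,"linear": [7,-5.5,0],"turn": [0,0,0]},
    {"claw": -0.85,"linear": [11,-8.6,0],"turn": [0,0,0]},
    {"claw": -0.85,"linear": [15,-11.8,0],"turn": [0,0,0]},
    {"claw": -0.85,"linear": [19,-15,0],"turn": [0,0,0]},
    {"claw": -0.85,"linear": [22.5,-17.7,0],"turn": [0,0,0]},
    {"claw": -0.85,"linear": [24.7,-19.4,0],"turn": [0,0,0]},
    {"claw": -0.85,"linear": [24.7,-19.4,0],"turn": [0,0,0]}
  ]
}}

```text
time_s: 37.9
eef_pos: [0.4146, -0.1747, 0.291]
eef_rot: [0.001, 1.0, 0.0, -0.001]
contact_force: [-0.3, 0.2, -0.5]
width: 0.161
grasp_force: 10.0
```

```bash
python3 -c "
from h import *
for _ in range(3): arm.get_image('side')
s=arm.state();p=s['eef_pos'];print(p,s['width'],s['grasp_force'])
for dz in(-.1135,-.1085): fit('lid_small',[p[0],p[1],p[2]+dz],['side','wrist','scene'])
fit('chamber_small',[.416,-.174,.075],['side'])
save(arm.get_image('side'),'s14.png');save(arm.get_image('wrist'),'w14.png')
b=cv2.imread('pics/s14.png');a=cv2.imread('pics/w14.png')
cv2.imwrite('pics/s14c.png',np.hstack([cv2.resize(b[140:290,260:410],(400,400)),cv2.resize(a[150:400,195:445],(400,400))]))"
```

```text
[ 0.41612844 -0.17367487  0.29145794] 0.1544649242501598 9.999960958957672
lid_small ['side'] [ 0.4161 -0.1705] iou 0.802
lid_small ['wrist'] [ 0.4161 -0.1734] iou 0.741
lid_small ['side', 'wrist'] [ 0.4159 -0.173 ] iou 0.756
lid_small ['side'] [ 0.4144 -0.1747] iou 0.818
lid_small ['scene'] [ 0.4145 -0.1773] iou 0.766
lid_small ['side', 'scene'] [ 0.4144 -0.1755] iou 0.784
chamber_small ['side'] [ 0.4159 -0.1723] iou 0.894
chamber_small ['side'] [ 0.4159 -0.1723] iou 0.894
```

View pics/s14c.png

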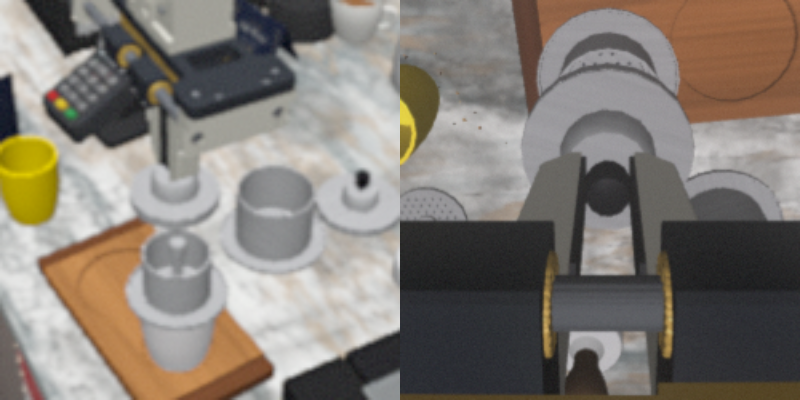

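The lid hangs level and aligned over the chamber (left crop (175,190) above (175,260)). Lowering.

>>> {"op": "arm_command", "data": {
  "targets": [
    {"claw": -0.85,"linear": [0,0,1.5],"turn": [0,0,0]},
    {"claw": -0.85,"linear": [0,0,3],"turn": [0,0,0]},
    {"claw": -0.85,"linear": [0,0,4],"turn": [0,0,0]},
    {"claw": -0.85,"linear": [0,0,4.8],"turn": [0,0,0]},
    {"claw": -0.85,"linear": [0,0,5.4],"turn": [0,0,0]},
    {"claw": -0.85,"linear": [0,0,5.8],"turn": [0,0,0]},
    {"claw": -0.85,"linear": [0,0,5.95],"turn": [0,0,0]},
    {"claw": -0.85,"linear": [0,0,5.95],"turn": [0,0,0]}
  ]
}}

```text
time_s: 39.85
eef_pos: [0.4159, -0.174, 0.2329]
eef_rot: [-0.0, 1.0, -0.0, 0.0]
contact_force: [0.6, 0.5, 0.1]
width: 0.156
grasp_force: 10.0
```

>>> {"op": "arm_command", "data": {
  "targets": [
    {"claw": -0.85,"linear": [0,0,0],"turn": [0,0,0]},
    {"claw": -0.5,"linear": [0,0,0],"turn": [0,0,0]},
    {"claw": -0.3,"linear": [0,0,0],"turn": [0,0,0]},
    {"claw": -0.2,"linear": [0,0,0],"turn": [0,0,0]},
    {"claw": -0.2,"linear": [0,0,-3],"turn": [0,0,0]},
    {"claw": -0.2,"linear": [0,0,-8],"turn": [0,0,0]},
    {"claw": -0.2,"linear": [0,0,-13],"turn": [0,0,0]},
    {"claw": -0.2,"linear": [0,0,-16],"turn": [0,0,0]}
  ]
}}

```text
time_s: 40.85
eef_pos: [0.4158, -0.174, 0.3955]
eef_rot: [-0.0, 1.0, -0.001, 0.001]
contact_force: [0.4, -0.2, 0.9]
width: 0.401
grasp_force: 0.0
```

```bash
python3 -c "
from h import *
fit('lid_small',[.416,-.174,.118],['side','wrist','scene'])
save(arm.get_image('side'),'s15.png');save(arm.get_image('wrist'),'w15.png')
b=cv2.imread('pics/s15.png');a=cv2.imread('pics/w15.png')
cv2.imwrite('pics/s15c.png',np.hstack([cv2.resize(b[170:290,270:390],(400,400)),cv2.resize(a[100:350,195:445],(400,400))]))"
```

```text
lid_small ['side'] [ 0.4167 -0.1706] iou 0.946
lid_small ['wrist'] [ 0.4156 -0.1742] iou 0.978
lid_small ['scene'] [ 0.4152 -0.1748] iou 0.949
lid_small ['side', 'wrist', 'scene'] [ 0.4156 -0.1741] iou 0.937
```

View pics/s15c.png

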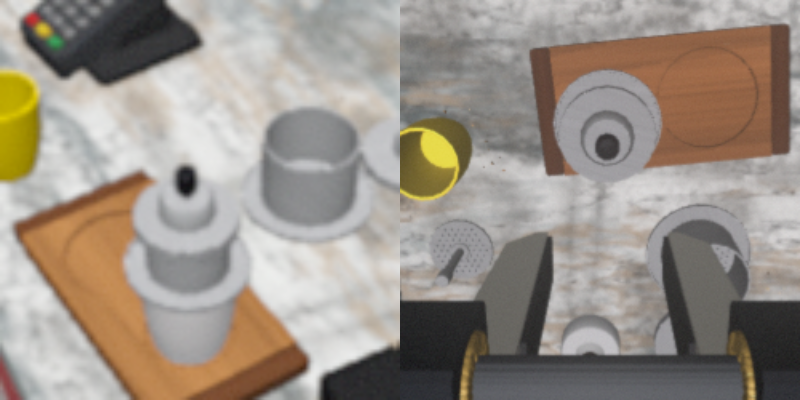

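The lid is level and seated over the chamber (left crop (185,215)), and the other parts stand where they were. Handing in.

```bash
python3 -c "
from h import *
print(arm.sign_off())"
```

```text
the job is handed in; nothing more can be done
None
```

The small drip filter is laid up on the board: cup in the smaller recess, then chamber, press and level lid. The last pictures show it seated with the arm clear; the job is handed in, though no verdict came back.

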